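# Draw the guarded bolt with the swarf hook

### The arm

A 6-joint arm with a two-finger parallel gripper is mounted at the origin on the work surface. World frame = base frame: x ahead of the robot, y to its left, z up, the work surface at z = 0. Lengths are in m, angles in rad, forces in N, time in s.
With the tool pointing down it reaches from about 0.275 to 1 m from the base axis. Payload 8.4 kg.
Tool frame: the origin (TCP) lies on the centre line of the jaws, within the pads' length; the fingertips stand 17 mm ahead of it and the grasp point (between the pads) lies 2 mm behind it (bot.tcp_to_tips is the y of the fingertips in the tool frame, in m); y points along the fingers, z is the direction in which the jaws open and shut, and the axes are right-handed (so a half turn about y gives the same grasp; the last joint's range is limited). The gripper opens to 85 mm and grips with 20 to 120 N. Pads are 22 mm wide; open, the fingers measure 114 mm over their backs; the gripper's body (76 mm by 85 mm) begins 54 mm behind the grasp point. The pads swing forward as they close: fully open they stand 13 mm farther back than shut.
Start: joints at [1.195, 0.353, 1.633, -0, 1.155, -0.002], TCP at [0.228, 0.582, 0.248] pointing down, gripper open.
Joint ranges: [-2.63, 2.63], [-0.92, 2.1], [0.06, 2.66], [-1.3, 4.44], [0, 2.69], [-3.02, 3.02]. Speed limits (rad/s): [2.22, 2.22, 2.79, 3.14, 3.14, 3.14].

### API

Orientations are given as a unit quaternion [x, y, z, w].
In Python, from workcell import bot, hand, kinematics, get_obs, vision, hand_in gives the robot as it stands. The module is installed in compiled form; this text tells all that it offers. Calls block until the motion is done:
- bot.reach(position, orientation): joint-space move of the TCP to a pose.
- bot.servo_line(position, ori=None, velocity=0.15): straight line of the TCP; ori=None keeps the orientation; velocity is the mean speed in m/s.
- bot.goto_joints(angles): joint-space move.
- hand.move_gripper(opening, strength=None): finger opening in m; strength is the grip in N (None keeps the last); returns when the fingers have stopped.
- bot.dwell(seconds).
- kinematics.solve_ik(position, orientation): joint angles nearest the present ones, or None.
- get_obs(): the state.
- vision.read_camera(name): name is "scene" or "top" or "wrist"; returns a dict with "frame" (480x640x3 uint8, red, green, blue), "intrinsics" (3x3 intrinsics, pixels), "view" (4x4, takes a point from world to camera coordinates). Camera axes: x right, y down, z forward; pixel columns grow to the right and rows downward; lengths in m; the calibration is good to about 2 mm. A picture is of the moment at which its call begins. There is no depth.
A pose or a line that the arm cannot do raises bot.IKError and nothing moves.
- hand_in(): hands the job in, once; it reports no verdict.
The state is a dict: "time_s": time; "joint_pos": joint angles; "joint_vel": joint speeds; "joint_efforts": joint torques, N m; "position": TCP position; "orientation": TCP orientation; "wrist_force": force on the tool from outside, world axes, zero at the start; "ft_torque": the same for the moment, N m; "gripper_width": finger opening in m.
Only numpy, scipy, OpenCV 4.12 (cv2) and the standard library are available. Lean on these libraries where they do the work, as an engineer would, in place of code of your own. Each camera call takes 0.05 s, during which the arm holds its last target.

### The job

Take the hooked rod from the bench and, reaching in between the bars of the guard with it, pull the locking bolt fully back to its stop, towards the robot; keep the robot's hand off the bolt. Then lay the hook down flat on the bench and let go, leaving the straight rod undisturbed.

Things in the scene. Friction and masses are not known exactly. Their poses are not given: they have to be found in the camera images.
- hook_grip (a point): Hooked rod (0.3 kg): centre and balance point of its black handle; grip here. Handle is a box 28 wide (y), 40 high, x -80 to +50, flat on the bench (this point 20 mm up). +x runs to the hook, +z up. An 8 mm steel rod leaves its front, cranks up to 45 mm above this point by x = 100, runs level to x = 270, then turns straight down.
- hook_tip (a point): Lower end of the hook's down-turned leg, 270 mm ahead (x) of the grip centre and 17 mm below it; 3 mm clear of the bench when the tool stands on its handle. The leg is 8 mm thick; 58 mm of it hangs below the level rod. Axes as hook_grip.
- bolt_pull (a point): Middle of the top edge of the bolt's upright steel pull plate, 93 mm above the bench: 56 wide (y), 8 thick (x), 41 high above its foot. +x runs along the bolt, away from the robot; z up. Behind the shut plate (+x) all above 65 mm height is free for 80 mm: the hook's leg goes down there, then pulls to -x.
- guard (a point): Point on the nest above the bolt's line, level with the guard bars (135 mm up), 135 mm before the shut plate, where the bars' free ends are; +x along the bars. Four 8 mm bars at y = +-36 and +-88 run from here to a cross bar 220 mm on (top 145 mm up). Enter from above between the middle two. The nest is 220 wide.
- bolt (a joint): Bolt position in m: 0 shut, growing as it is pulled along -x of bolt_pull, 0.060 at the stop (fully drawn). It starts between 0 and 0.008, drags with about 3 N and stays where it is left.
- pusher_grip (a point): Centre of the handle (same handle, 20 mm above the bench) of the straight rod, which has no hook: a bystander, to be left where it lies. Its +x axis runs along its rod, whose end is 270 mm ahead.

How it is judged:
On the way, in this order (a step that is already met when the one before it is completed fails the run):
1. the hook is on the pull plate and has begun to draw the bolt (contact force between hook and bolt above 0.3 N and value of joint bolt above 0.012 m), for 0.05 s.
2. the bolt is drawn back to its stop (within 10 mm) (value of joint bolt above 0.05 m), for 0.2 s.
At the end, for the whole second after the job is handed in: The bolt is within 10 mm of its stop; the hook lies still and flat on the bench, on its handle (grip centre under 30 mm, tip under 25 mm high, tilted less than 10 degrees); the straight rod is within 20 mm of where it lay (value of joint bolt above 0.05 m and height (world z) of hook_grip below 0.03 m and height (world z) of hook_tip below 0.025 m and angle between hook_grip's own z axis and vertical below 0.17 rad and linear speed of hook below 0.02 m/s and distance of pusher_grip from where it was at the start of the episode below 0.02 m); the robot touches nothing.
It fails at once if the robot's hand or arm touches the bolt (contact force between any of the fingers, the arm and bolt above 0.5 N).
It fails at once if the straight rod is moved by more than 20 mm (distance of pusher_grip from where it was at the start of the episode above 0.02 m).
It also fails if it takes over 51 s, if anything falls off the work surface, if the arm or the gripper's body presses on something with over 40 N, if the wrist force passes 120 N, or if a joint passes its speed limit or range.

## Working session

There is one attempt and no reset: what is moved stays moved. The work goes in short steps, each a Python script; the robot and the scene stay as the last script left them, time stands still between calls to the robot, and variables do not carry over. Pictures are saved under pics/ and viewed, and the job is handed in when it is done.

```bash
mkdir -p pics; cat > h.py <<'E'
import numpy as np, cv2
from workcell import bot, hand, kinematics, get_obs, vision, hand_in
def snap(n,f):
    c=vision.read_camera(n); cv2.imwrite('pics/'+f+'.png',c['frame'][:,:,::-1]); np.savez('pics/'+f,K=c['intrinsics'],V=c['view'],F=c['frame']); return c
def load(f):
    d=np.load('pics/'+f+'.npz'); return d['K'],d['V'],d['F']
def ray(K,V,uv,z):
    d=np.linalg.inv(K)@np.array([uv[0],uv[1],1.]); R=V[:3,:3];o=-R.T@V[:3,3]; d=R.T@d
    return o+d*(z-o[2])/d[2]
def proj(K,V,p):
    q=K@(V[:3,:3]@np.asarray(p)+V[:3,3]); return q[:2]/q[2]
E
python3 - <<'E'
from h import *
for n in['scene','top','wrist']:
    c=snap(n,n+'0'); V=c['view']; print(n,(-V[:3,:3].T@V[:3,3]).round(3),V[:3,:3].round(2).tolist())
o=get_obs();print(o['time_s'],o['position'],o['orientation'],o['gripper_width'],bot.tcp_to_tips)
E
```

```text
scene [ 1.476 -0.288  0.7  ] [[0.32, 0.95, 0.0], [0.5, -0.17, -0.85], [-0.8, 0.27, -0.53]]
top [0.565 0.029 1.294] [[-0.03, -1.0, 0.0], [-1.0, 0.03, -0.04], [0.04, -0.0, -1.0]]
wrist [0.152 0.612 0.374] [[0.37, 0.93, -0.0], [0.88, -0.35, 0.32], [0.29, -0.12, -0.95]]
0.15 [0.22809173 0.58152463 0.24774794] [ 0.69516092 -0.13142889  0.13131455 -0.69443087] 0.08515347385463184 0.017
```

View pics/top0.png

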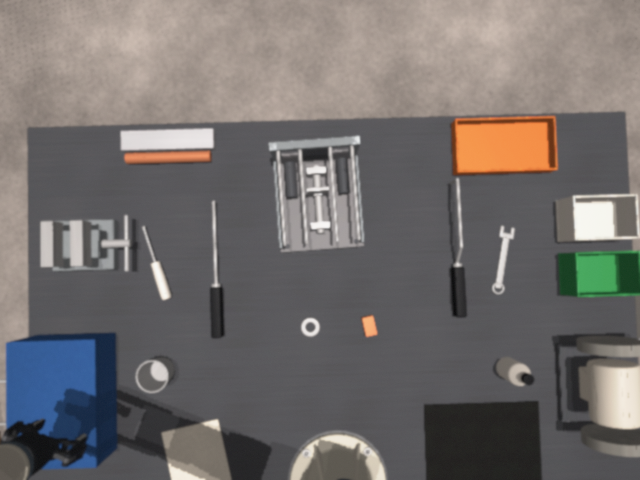

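View pics/scene0.png

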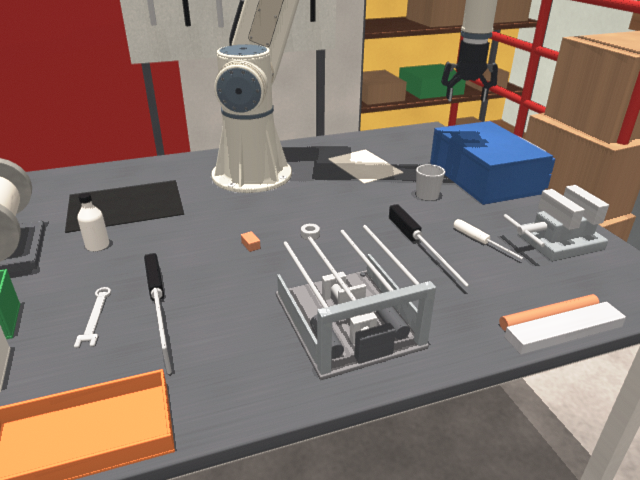

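```bash
python3 - <<'E'
from h import *
K,V,F=load('top0'); G=load('scene0')[2]
def e(F,x,y,w,h): return cv2.resize(np.ascontiguousarray(F[y:y+h,x:x+w,::-1]),(400,300*1),interpolation=cv2.INTER_CUBIC)
a=np.hstack([e(F,410,170,200,150),e(F,160,195,200,150)])
b=np.hstack([e(G,100,240,200,150),e(G,270,230,200,150)])
cv2.imwrite('pics/z1.png',np.vstack([a,b]))
cv2.imwrite('pics/z2.png',cv2.resize(np.ascontiguousarray(F[125:260,250:385,::-1]),(600,600),interpolation=cv2.INTER_CUBIC))
E
```

```text
(no output)
```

View pics/z1.png

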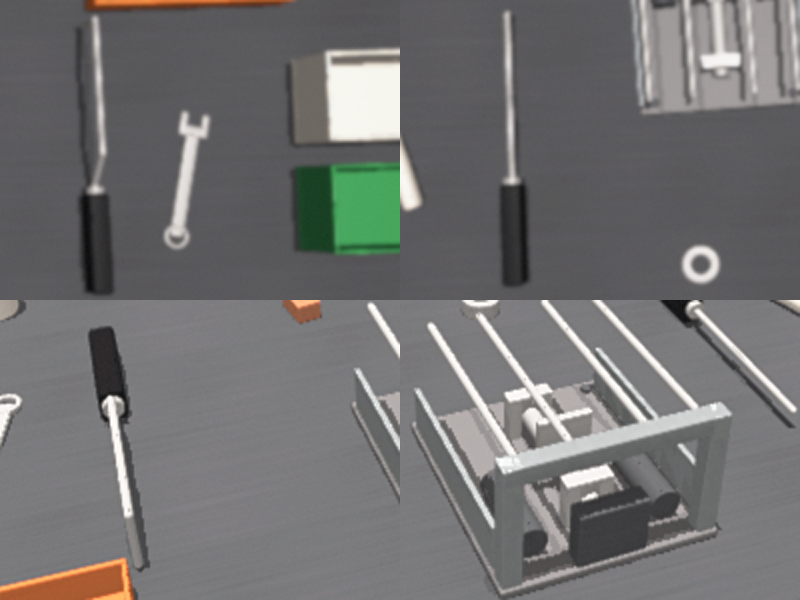

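View pics/z2.png

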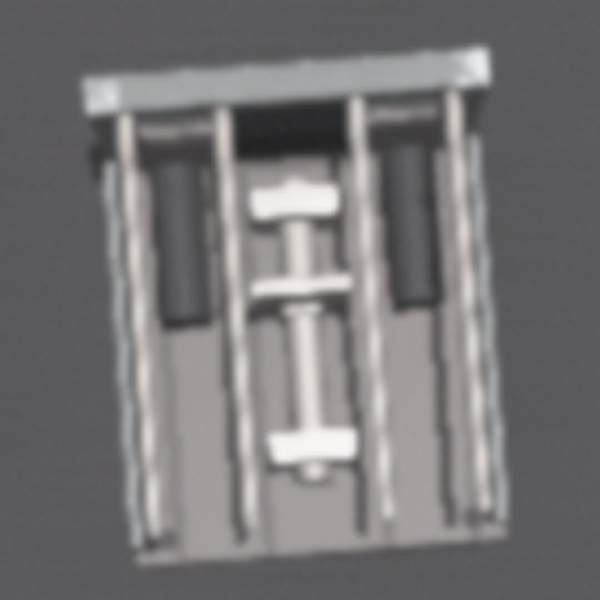

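```bash
python3 - <<'E'
from h import *
K,V,F=load('top0'); Ks,Vs,Fs=load('scene0')
g=F.max(2)
for nm,(x0,x1,y0,y1) in dict(hook=(440,480,255,325),push=(200,235,275,345)).items():
    m=np.zeros(g.shape,np.uint8); m[y0:y1,x0:x1]=(g[y0:y1,x0:x1]<32)*255
    cs,_=cv2.findContours(m,cv2.RETR_EXTERNAL,cv2.CHAIN_APPROX_NONE); c=max(cs,key=cv2.contourArea)
    w=np.array([ray(K,V,p,0.035)[:2] for p in c[:,0]]).astype(np.float32)
    r=cv2.minAreaRect(w); print(nm,len(c),cv2.boundingRect(c),r)
    print(' box',cv2.boxPoints(r).round(4).tolist())
Z=lambda x,y:(250+(x+.5)*.225-.5,125+(y+.5)*.225-.5)
for nm,(p,z) in dict(pL=((250,289),.093),pR=((352,281),.093),b1=((155,535),.139),b2=((247,530),.139),b3=((388,515),.139),b4=((485,505),.139),c1=((127,112),.139),c2=((225,110),.139),c3=((357,100),.139),c4=((452,95),.139)).items():
    print(nm,ray(K,V,Z(*p),z).round(4))
for nm,uv,z in[('hooktop far',(457,180),.067),('hooktop crank',(460.5,246),.069),('collar',(457.5,264.5),.02)]:
    print(nm,ray(K,V,uv,z).round(4))
print('self-shadow px',g[300,440:480])
E
```

```text
hook 95 (451, 268, 6, 47) ((0.4841586947441101, -0.3120347261428833), (0.11791021376848221, 0.010069472715258598), 0.15661251544952393)
 box [[0.4251999855041504, -0.30720001459121704], [0.4251999855041504, -0.3172000050544739], [0.5430999994277954, -0.31690001487731934], [0.5430999994277954, -0.3068000078201294]]
push 94 (220, 288, 3, 47) ((0.4498775005340576, 0.2849715054035187), (0.005115213338285685, 0.1172056719660759), 88.83256530761719)
 box [[0.3912000060081482, 0.28360000252723694], [0.508400022983551, 0.28119999170303345], [0.5084999799728394, 0.28630000352859497], [0.3912999927997589, 0.28870001435279846]]
pL [0.7469 0.0583 0.093 ]
pR [0.7498 0.0017 0.093 ]
b1 [0.6102 0.1111 0.139 ]
b2 [0.6115 0.0622 0.139 ]
b3 [ 0.6174 -0.0129  0.139 ]
b4 [ 0.6212 -0.0645  0.139 ]
c1 [0.8367 0.1204 0.139 ]
c2 [0.8364 0.068  0.139 ]
c3 [ 0.8399 -0.0027  0.139 ]
c4 [ 0.8412 -0.0536  0.139 ]
hooktop far [ 0.7648 -0.3225  0.067 ]
hooktop crank [ 0.5981 -0.3244  0.069 ]
collar [ 0.5515 -0.3289  0.02  ]
self-shadow px [91 90 91 91 91 90 91 90 87 79 62 47 30 19 18 21 37 48 53 54 52 51 50 45
 43 50 67 82 87 88 87 85 88 88 88 88 87 87 86 88]
```

```bash
python3 - <<'E'
from h import *
K,V,F=load('top0'); g=F.max(2).astype(int)
for r in range(258,324,3): print(r,g[r,446:474])
m=np.zeros(g.shape,np.uint8); s=(slice(255,330),slice(440,480)); m[s]=((g[s]<64)&(g[s]>=33))*255
m=cv2.morphologyEx(m,cv2.MORPH_OPEN,np.ones((3,3)))
c=max(cv2.findContours(m,cv2.RETR_EXTERNAL,cv2.CHAIN_APPROX_NONE)[0],key=cv2.contourArea)
w=np.array([ray(K,V,p,0.040)[:2] for p in c[:,0]]).astype(np.float32)
print(cv2.boundingRect(c),cv2.minAreaRect(w)); 
print(g[305:325,461],g[255:275,458])
E
```

```text
258 [ 93  93  93  92  92  84  73  59  58  74 101 129 143 133 110  95  92  93
  92  92  92  92  91  93  92  93  91  92]
261 [ 93  94  93  93  92  90  82  66  61  91 128 151 147 120 100  94  92  91
  91  91  92  92  91  92  93  92  91  91]
264 [ 94  94  94  91  84  73  72  99 131 164 197 219 218 195 171 142 111  95
  94  93  91  92  93  92  91  92  91  91]
267 [ 92  93  89  81  68  47  38  53  76  92 105 112 106  95  83  72  61  67
  80  88  93  91  92  91  90  92  90  91]
270 [94 91 82 62 40 23 18 21 30 47 56 58 56 54 51 47 46 50 66 84 90 91 91 92
 91 91 92 90]
273 [93 90 82 66 47 27 16 14 29 44 54 59 56 53 51 48 47 48 64 83 92 93 93 92
 92 93 93 92]
276 [94 91 84 70 52 30 16 17 27 39 52 55 55 54 51 48 46 48 62 82 89 90 90 90
 90 89 90 89]
279 [93 93 90 81 61 35 19 17 25 33 44 54 56 54 52 48 47 45 55 73 86 88 89 88
 88 89 89 88]
282 [94 93 90 79 61 37 20 19 21 36 49 55 56 55 52 48 46 45 52 70 84 89 91 90
 90 91 90 89]
285 [91 93 90 79 61 37 23 15 21 32 48 57 58 55 53 50 47 45 51 68 83 88 89 89
 89 88 89 87]
288 [93 92 90 80 60 42 22 13 20 31 47 56 56 53 53 49 46 46 49 64 81 88 89 90
 
[... 585 characters left out ...]
26 14 15 28 43 53 54 53 49 49 45 44 47 62 81 89 91
 89 90 89 91]
312 [92 92 92 92 87 78 57 31 18 15 29 40 51 53 53 50 48 45 45 46 62 81 87 90
 89 90 91 91]
315 [93 92 92 92 89 81 63 46 36 33 32 39 45 48 49 47 46 45 45 46 61 78 87 90
 90 91 90 91]
318 [93 91 92 90 91 92 89 89 88 88 85 83 82 82 83 82 85 83 84 85 89 90 91 92
 91 90 91 90]
321 [92 92 92 92 92 93 92 92 91 92 90 91 90 91 91 91 90 91 91 90 91 91 89 90
 90 89 88 90]
(455, 268, 12, 49) ((0.4815256595611572, -0.327548086643219), (0.12327895313501358, 0.024815835058689117), 0.9935715198516846)
[51 51 51 51 49 51 50 50 51 49 47 50 64 82 90 92 91 90 90 90] [134 138 142 143 141 140 147 168 198 218 210 169 106  61  55  56  57  56
  56  55]
```

```bash
python3 - <<'E'
from h import *
K,V,F=load('top0'); g=F.max(2).astype(float)
L=[];R=[]
for r in range(271,314):
    x=g[r]; 
    j=next(i for i in range(460,475) if x[i]>=66); R.append(ray(K,V,(j-1+(66-x[j-1])/(x[j]-x[j-1]),r),.04)[:2])
    j=next(i for i in range(458,445,-1) if x[i]<=35); L.append(ray(K,V,(j+(35-x[j])/(x[j+1]-x[j]),r),.04)[:2])
for P in(L,R):
    P=np.array(P); p=np.polyfit(P[:,0],P[:,1],1); print('yaw',np.arctan(p[0]),'y at .48',np.polyval(p,.48),np.std(P[:,1]-np.polyval(p,P[:,0])))
print('back',ray(K,V,(461,316.8),.04),'front',ray(K,V,(459,267.4),.04))
print('wid',[ray(K,V,(c,265),.02).round(4).tolist() for c in(453,460)])
# level rod of the hook: centroid of bright per row
Q=[]
for r in range(186,242,2):
    x=g[r,448:470]-95; x[x<0]=0; Q.append(ray(K,V,(448+(x*np.arange(22)).sum()/x.sum(),r),.067)[:2])
Q=np.array(Q);p=np.polyfit(Q[:,0],Q[:,1],1);print('rod yaw',np.arctan(p[0]),np.polyval(p,[.48,.75]),np.std(Q[:,1]-np.polyval(p,Q[:,0])))
# scene: leg bottom
Ks,Vs,Fs=load('scene0')
for uv in [(170,367)]: print('tip scene',ray(Ks,Vs,uv,.003))
E
```

```text
yaw 0.015331769587062548 y at .48 -0.3155473444422932 0.0003565411747202742
yaw 0.02003983150809134 y at .48 -0.3405398437722167 0.00027221219630820545
back [ 0.41830702 -0.3271962   0.04      ] front [ 0.54423179 -0.32686779  0.04      ]
wid [[0.5506, -0.3172, 0.02], [0.5501, -0.3354, 0.02]]
rod yaw 0.016553927178576826 [-0.32797139 -0.32350143] 0.00022126737869256188
tip scene [ 0.75456243 -0.31822823  0.003     ]
```

```bash
cat >> h.py <<'E'
from scipy.spatial.transform import Rotation as Rn
def ori(yaw,flip=False):
    c,s=np.cos(yaw),np.sin(yaw); x=np.array([c,s,0]);y=np.array([-s,c,0]);k=-1 if flip else 1
    return Rn.from_matrix(np.column_stack([k*x,[0,0,-1],k*y])).as_quat()
HY=.017; HG=np.array([.496,-.3282]); BY=.043; PL=np.array([.7484,.030])
ux=np.array([np.cos(BY),np.sin(BY)])
def wp(d,tipz): # tip d ahead of plate centre, returns TCP
    g=PL+ux*(d-.27); return [g[0],g[1],tipz+.021]
E
python3 - <<'E'
from h import *
for f in(False,True):
  for p,y in[([*HG,.25],HY),([*HG,.024],HY),(wp(.025,.18),BY),(wp(.025,.072),BY),(wp(-.06,.072),BY)]:
    q=kinematics.solve_ik(p,ori(y,f)); print(f,np.round(p,3),None if q is None else np.round(q,2))
E
```

```text
False [ 0.496 -0.328  0.25 ] [-0.59  0.3   1.7  -0.    1.14 -2.17]
False [ 0.496 -0.328  0.024] [-0.59  0.6   1.84 -0.    0.7  -2.17]
False [0.504 0.019 0.201] [ 0.04  0.22  1.94 -0.    0.99 -1.58]
False [0.504 0.019 0.093] [ 0.04  0.38  2.01 -0.    0.75 -1.58]
False [0.419 0.016 0.093] [ 0.03  0.28  2.19 -0.    0.68 -1.58]
True [ 0.496 -0.328  0.25 ] [-0.59  0.3   1.7  -0.    1.14  0.97]
True [ 0.496 -0.328  0.024] [-0.59  0.6   1.84 -0.    0.7   0.97]
True [0.504 0.019 0.201] [ 0.04  0.22  1.94 -0.    0.99  1.56]
True [0.504 0.019 0.093] [ 0.04  0.38  2.01 -0.    0.75  1.56]
True [0.419 0.016 0.093] [ 0.03  0.28  2.19 -0.    0.68  1.56]
```

```bash
python3 - <<'E'
from h import *
Q=ori(HY,True)
bot.reach([*HG,.14],Q); print(get_obs()['time_s'])
snap('wrist','w1')
bot.servo_line([*HG,.024],velocity=.12); o=get_obs(); print(o['time_s'],o['position'],o['wrist_force'])
hand.move_gripper(0.02,strength=70); o=get_obs(); print(o['time_s'],o['position'],o['gripper_width'],o['wrist_force'])
E
```

```text
3.4833
4.65 [ 0.49650376 -0.32851161  0.02469333] [-0.72507895  0.87024343 -0.31385697]
5.2167 [ 0.49621649 -0.32825135  0.02444067] 0.02729802432065816 [-0.73133792  0.09598544  5.2491736 ]
```

View pics/w1.png

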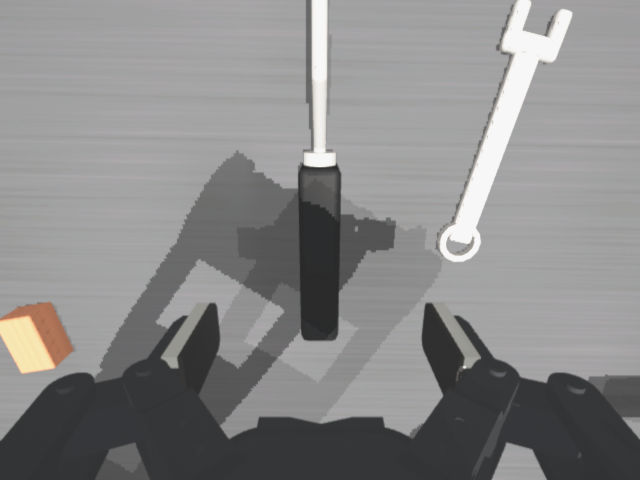

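The view shows the handle centred between the pads (columns 300–340, pads at 215 and 425), and the grip closed at 27 mm. Next I lift and move over the guard.

```bash
python3 - <<'E'
from h import *
p=get_obs()['position']
bot.servo_line([HG[0],HG[1],.23],velocity=.2)
bot.reach(wp(.025,.175),ori(BY,True)); o=get_obs(); print(o['time_s'],o['position'],wp(.025,.175),o['gripper_width'],o['wrist_force'])
snap('top','t2'); snap('scene','s2')
for f,(x,y,w,h) in dict(t2=(230,120,160,160),s2=(260,190,200,200)).items():
    F=load(f)[2]; cv2.imwrite('pics/%sz.png'%f,cv2.resize(np.ascontiguousarray(F[y:y+h,x:x+w,::-1]),(600,600),interpolation=cv2.INTER_CUBIC))
E
```

```text
7.7167 [0.50404398 0.01872393 0.1960834 ] [np.float64(0.5036264676018907), np.float64(0.019468246235704305), 0.19599999999999998] 0.027325614149680294 [ 0.48905048 -0.63680528 -3.57132219]
```

View pics/t2z.png

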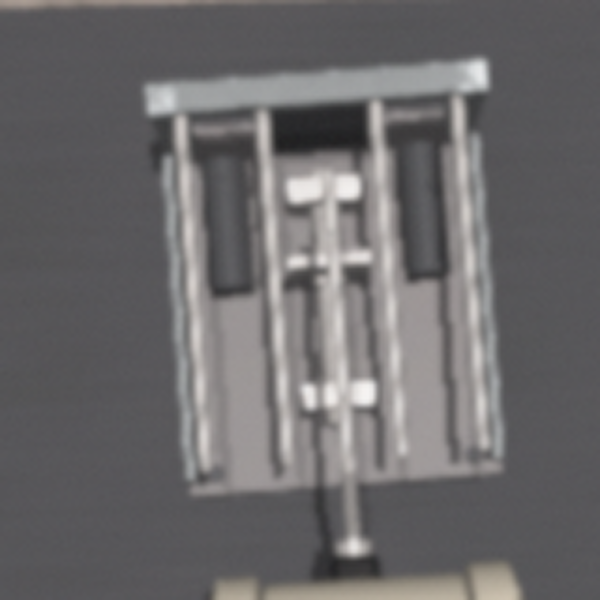

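View pics/s2z.png

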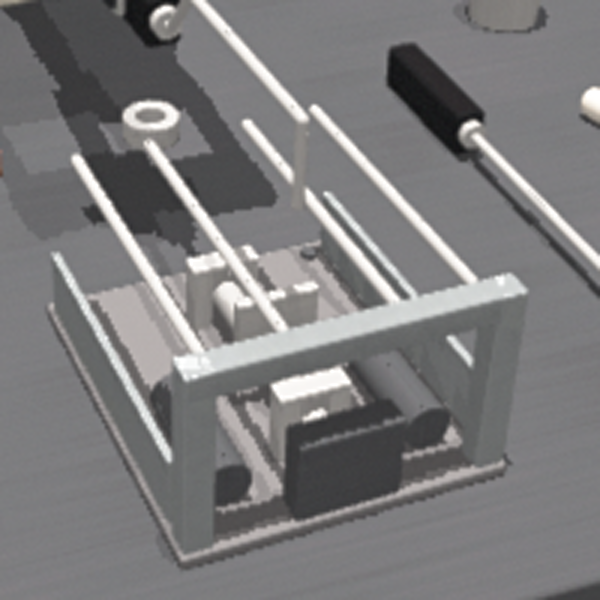

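```bash
python3 - <<'E'
from h import *
K,V,_=load('top0' if 0 else 't2'); Ks,Vs,_=load('s2')
t=get_obs(); p=t['position']; g=p[:2]+ux*.27; tip=[*g,p[2]-.021]; top=[*g,tip[2]+.058]
top2=[*(g+ux*.004),tip[2]+.062]
print('tip',np.round(tip,4),'scene px',proj(Ks,Vs,tip),'seen 359,258'); print('elbow',proj(Ks,Vs,top),'seen',260+302/3,190+118/3)
print('top end',proj(K,V,top2),'seen',230+326*.2667,120+170*.2667, ray(K,V,(230+326*.2667,120+170*.2667),tip[2]+.062))
for z in[(288,265),(370,256)]: print(ray(K,V,(230+z[0]*.2667-.4,120+z[1]*.2667-.4),.093))
print('plate ctr scene',proj(Ks,Vs,[*PL,.093]), 'seen plate top zoom', (np.array(proj(Ks,Vs,[*PL,.093]))-[260,190])*3)
E
```

```text
tip [0.7738 0.0301 0.1751] scene px [357.91954469 258.69088366] seen 359,258
elbow [359.43029727 230.76023819] seen 360.6666666666667 229.33333333333334
top end [316.52442847 165.18691507] seen 316.9442 165.339 [0.77745406 0.02933462 0.23709029]
[0.7452469  0.05699603 0.093     ]
[0.74971373 0.00298129 0.093     ]
plate ctr scene [350.7889981  287.28023322] seen plate top zoom [272.36699431 291.84069967]
```

Both views put the tip within 2 mm of where it should be: top view, rod end at (317,165); scene view, leg end at (359,258), between the middle bars. Next is the descent.

```bash
python3 - <<'E'
from h import *
f=lambda s:(lambda o:print(s,round(o['time_s'],2),o['position'].round(4),np.round(o['wrist_force'],2),round(o['gripper_width'],4)))(get_obs())
f('0')
bot.servo_line(wp(.025,.11),velocity=.1); f('1')
bot.servo_line(wp(.025,.072),velocity=.08); f('2')
bot.servo_line(wp(-.012,.072),velocity=.04); f('3')
snap('top','t3'); snap('scene','s3')
for n,(x,y,w,h) in dict(t3=(230,120,160,160),s3=(260,190,200,200)).items():
    F=load(n)[2]; cv2.imwrite('pics/%sz.png'%n,cv2.resize(np.ascontiguousarray(F[y:y+h,x:x+w,::-1]),(600,600),interpolation=cv2.INTER_CUBIC))
E
```

```text
0 7.82 [0.5041 0.0185 0.1961] [ 0.45  0.07 -4.02] 0.0269
1 8.62 [0.5041 0.0194 0.1314] [ 0.64 -0.19 -3.07] 0.0273
2 9.24 [0.5037 0.0195 0.0931] [-0.13  0.96 -2.05] 0.0274
3 10.32 [0.4665 0.0179 0.093 ] [ 0.37  0.18 -2.82] 0.0276
```

View pics/s3z.png

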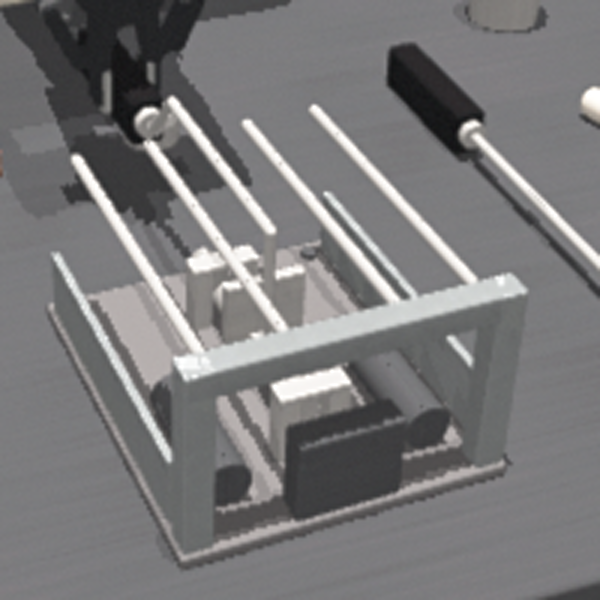

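View pics/t3z.png

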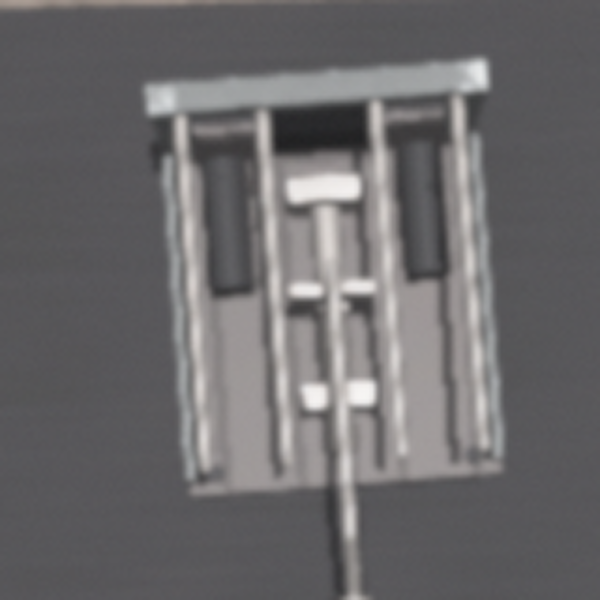

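The plate has moved with the hook (rows 260→290 in the enlarged top view, about 20 mm). I'll keep pulling until the stop shows up in the force.

```bash
python3 - <<'E'
from h import *
f=lambda s:(lambda o:print(s,round(o['time_s'],2),o['position'].round(4),np.round(o['wrist_force'],2),round(o['gripper_width'],4)))(get_obs())
bot.servo_line(wp(-.043,.072),velocity=.05); f('a')
d=-.043
while d>-.060:
    d-=.003; bot.servo_line(wp(d,.072),velocity=.03); f(round(d,3))
    if get_obs()['wrist_force'][0]>12: break
bot.dwell(.3); f('end')
snap('top','t4'); snap('scene','s4')
for n,(x,y,w,h) in dict(t4=(230,120,160,160),s4=(260,190,200,200)).items():
    F=load(n)[2]; cv2.imwrite('pics/%sz.png'%n,cv2.resize(np.ascontiguousarray(F[y:y+h,x:x+w,::-1]),(600,600),interpolation=cv2.INTER_CUBIC))
E
```

```text
a 11.18 [0.4349 0.0165 0.0929] [-0.63  0.04 -3.44] 0.0274
-0.046 11.43 [0.4326 0.0164 0.093 ] [ 0.45 -0.91 -3.82] 0.0271
-0.049 11.68 [0.4296 0.0163 0.093 ] [ 1.15 -0.3  -3.47] 0.0274
-0.052 11.93 [0.4288 0.0162 0.0936] [ 8.32  0.75 -5.68] 0.0271
-0.055 12.18 [0.4286 0.0162 0.0944] [15.96  0.89 -6.33] 0.0271
end 12.48 [0.4286 0.0162 0.0943] [14.53  0.06 -6.92] 0.0271
```

View pics/t4z.png

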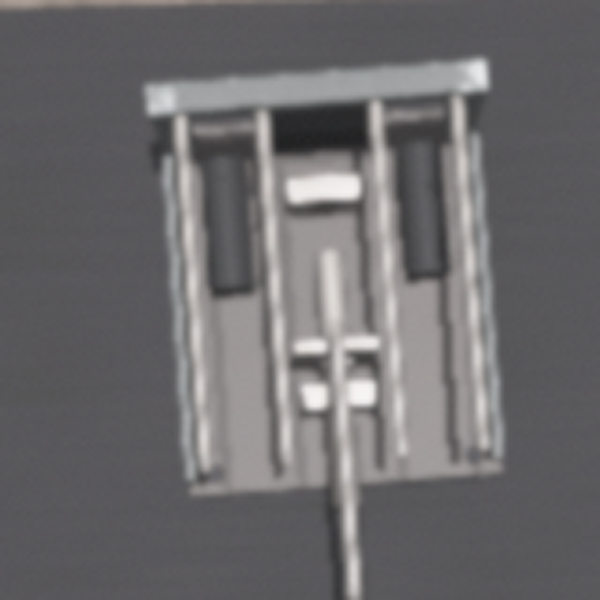

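View pics/s4z.png

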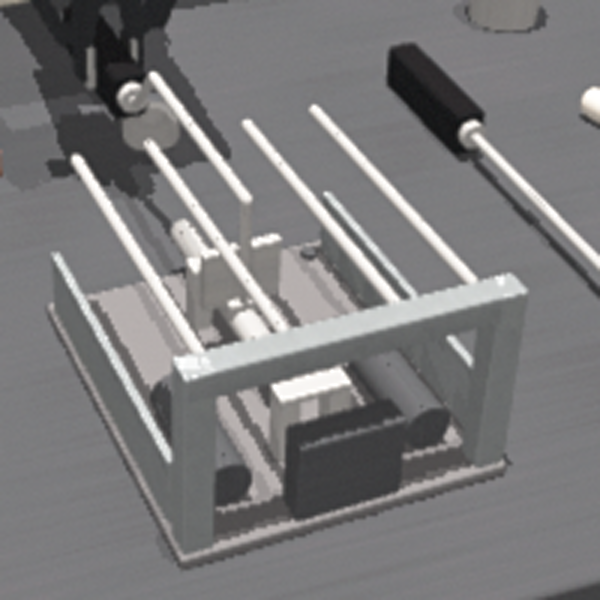

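The stop is reached: 15 N pull with no more travel, and the plate is about 59 mm back. Next I back off, lift out and return the hook.

```bash
python3 - <<'E'
from h import *
f=lambda s:(lambda o:print(s,round(o['time_s'],2),o['position'].round(4),np.round(o['wrist_force'],2),round(o['gripper_width'],4)))(get_obs())
bot.servo_line(wp(-.030,.074),velocity=.05); f('fwd')
bot.servo_line(wp(-.030,.185),velocity=.12); f('up')
bot.reach([*HG,.21],ori(HY,True)); f('over')
bot.servo_line([*HG,.06],velocity=.15); f('low')
snap('scene','s5'); snap('top','t5')
for n,(x,y,w,h) in dict(t5=(380,150,180,180),s5=(80,200,200,200)).items():
    F=load(n)[2]; cv2.imwrite('pics/%sz.png'%n,cv2.resize(np.ascontiguousarray(F[y:y+h,x:x+w,::-1]),(600,600),interpolation=cv2.INTER_CUBIC))
K,V,_=load('s5'); p=get_obs()['position']; u=np.array([np.cos(HY),np.sin(HY)])
for q in([*(p[:2]+u*.27),p[2]-.021],[*(p[:2]+u*.27),p[2]+.037]): print((proj(K,V,q)-[80,200])*3)
E
```

```text
fwd 13.23 [0.4482 0.0171 0.0947] [-0.66 -0.22 -3.54] 0.0273
up 14.31 [0.4481 0.0171 0.2053] [ 0.55 -0.43 -2.53] 0.0272
over 15.62 [ 0.4961 -0.327   0.2097] [ 0.28  0.99 -2.92] 0.0272
low 16.77 [ 0.4966 -0.3285  0.0609] [ 0.11 -0.06 -3.44] 0.0267
[252.458582   472.09899959]
[236.76661152 396.75874931]
```

View pics/s5z.png

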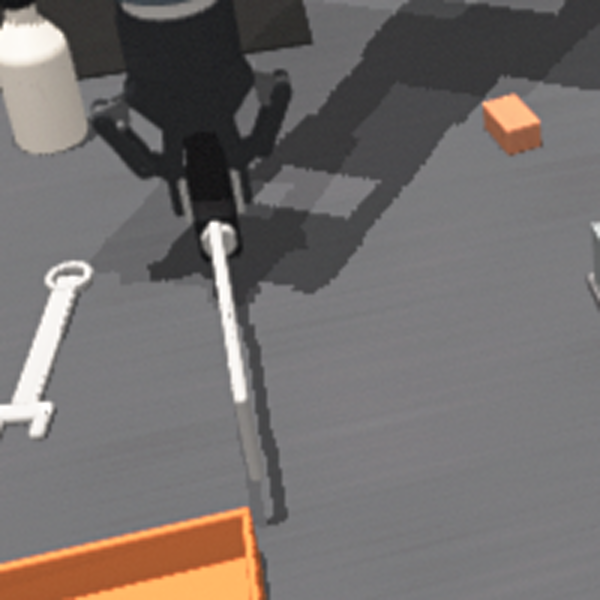

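```bash
python3 - <<'E'
from h import *
f=lambda s:(lambda o:print(s,round(o['time_s'],2),o['position'].round(4),np.round(o['wrist_force'],2),np.round(o['ft_torque'],2)))(get_obs())
f('0'); bot.servo_line([*HG,.032],velocity=.06); f('1')
z=.032
while z>.022:
    z-=.002; bot.servo_line([*HG,z],velocity=.02); f(round(z,3))
    if get_obs()['wrist_force'][2]>3: break
hand.move_gripper(.05); f('open'); hand.move_gripper(.085); bot.dwell(.2)
bot.servo_line([*HG,.16],velocity=.12); f('up')
bot.reach([.40,-.15,.30],ori(HY,True)); f('away')
snap('scene','s6'); snap('top','t6'); 
F=load('t6')[2];G=load('s6')[2]
cv2.imwrite('pics/z6.png',np.hstack([cv2.resize(np.ascontiguousarray(a[:,:,::-1]),(400,400),interpolation=cv2.INTER_CUBIC) for a in(F[160:340,400:580],G[220:420,80:280])]))
A=load('t0' if 0 else 'top0')[2]; 
for n,s in dict(push=(slice(195,345),slice(195,240)),hook=(slice(170,325),slice(445,475))).items(): print(n,'mean/max diff',cv2.absdiff(A[s],F[s]).mean(),cv2.absdiff(A[s],F[s]).max())
E
```

```text
0 16.87 [ 0.4967 -0.3286  0.0611] [-0.19 -0.48 -3.1 ] [-0.04  0.06  0.  ]
1 17.48 [ 0.4959 -0.3281  0.0316] [ 0.11  0.96 -2.07] [0.   0.02 0.  ]
0.03 17.73 [ 0.4961 -0.3283  0.0301] [ 0.07 -0.42 -4.25] [-0.05  0.03 -0.  ]
0.028 17.98 [ 0.4959 -0.3282  0.028 ] [-0.45 -1.13 -2.65] [ 0.05  0.05 -0.01]
0.026 18.23 [ 0.4959 -0.3281  0.0258] [ 0.49  0.55 -3.47] [-0.03  0.02  0.01]
0.024 18.48 [ 0.4962 -0.3284  0.0247] [-3.22  1.14  6.03] [0.16 0.08 0.07]
open 18.83 [ 0.4961 -0.3283  0.024 ] [ 0.71 -0.59 -0.78] [-0.01  0.03  0.01]
up 20.76 [ 0.4955 -0.3279  0.1592] [ 0.29 -0.52  0.45] [-0.03 -0.01  0.02]
away 21.73 [ 0.4004 -0.1504  0.2995] [-1.05 -0.35 -0.24] [-0.03 -0.02  0.02]
push mean/max diff 1.1955555555555555 7
hook mean/max diff 4.51921146953405 56
```

View pics/z6.png

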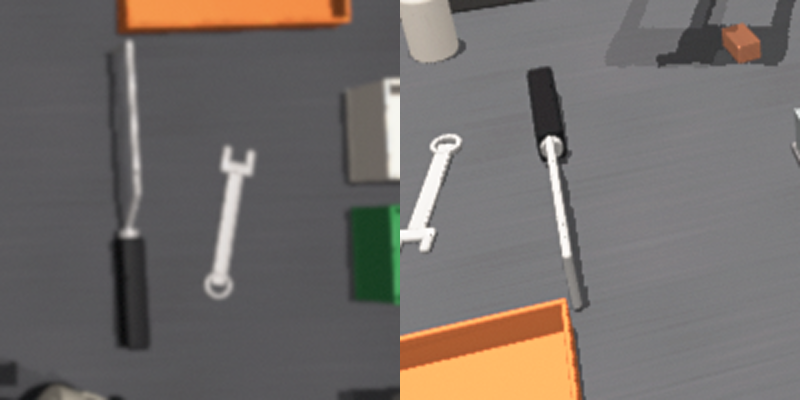

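View pics/t6.png

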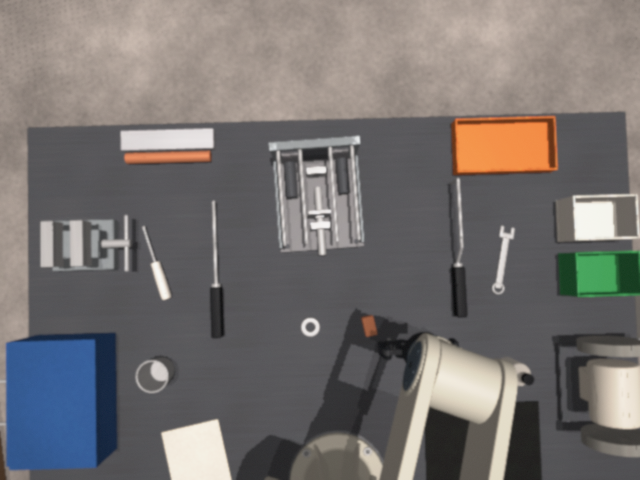

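The hook lies flat where it started: rod from (457,180), handle at (459,290) in the top view. The bolt stays drawn, with the plate at (319,213), and the straight rod is unchanged.

```bash
python3 -c "
from h import *
hand_in()"
```

```text
the job is handed in; nothing more can be done
```

I drew the bolt back to its stop with the hook, laid the hook flat on the bench at its original place, let go and handed the job in. `hand_in()` gives no verdict, so success is judged from my own checks. The robot's clock read about 22 s of the 51 s allowed.

- **Bolt:** the hook's tip went down between the middle two bars and pulled the plate back about 59 mm. The stop showed as a 15 N pull with no more travel. The last picture shows the bolt still drawn. The hand stayed in front of the bars throughout.
- **Hook:** it touched down within about 1 mm of the height at which I gripped it, and looks flat and upright in both the top and scene views. I did not measure its final tilt as a number.
- **Straight rod:** it shows no visible change between the first and last top pictures (largest pixel difference 7 of 255).
- **Disagreement:** just before set-down the tip showed about 2–3 pixels off its predicted place in the scene view. That could be a slight slip in the grip or calibration error, and set-down went normally.

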